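# Check the direction sensors of a coding printer

### The job

Check the coding printer's sensors on the service bench: press the large button on the test box down and let it come up again, then hold the fingertips straight above the centre of the round sensor's top face, one to three centimetres off it, for a good two seconds, and then in the same way above the square sensor. Touch no sensor, do not point at the fork-shaped one, do not press the small button, and leave everything on the bench where it stands. Finish with the hand drawn back, at least ten centimetres clear of the sensors.

Things in the scene. Friction and masses are not known exactly. Their poses are not given: they have to be found in the camera images.
- test_box: Fixed low aluminium box, 100 x 150 x 50 mm high (x, y, z), two push buttons on its top. Origin: centre of its underside; z up.
- large_button_top (a point): Centre of the top of the large white push button (36 mm across, springs back, about 5 N fully down), on the box top 35 mm from the box's centre towards the box's +y.
- large_button (a joint): Travel of the large button in m: 0 = up, 0.008 = fully down; 0.005 counts as pressed.
- small_button_top (a point): Centre of the top of the small white push button (18 mm across), on the box top 40 mm from the box's centre towards the box's -y. Not to be pressed.
- small_button (a joint): Travel of the small button in m: 0 = up, 0.006 = fully down.
- round_sensor: Loose round-barrelled sensor, 110 mm tall, standing upright: steel barrel 30 mm across, white flat end, with two nuts 42 mm across, on a post on a round foot 70 mm across. About 0.45 kg. Origin: centre of the foot's underside; z up.
- round_face (a point): Centre of the round sensor's flat top face, 110 mm above the bench.
- square_sensor: Loose square sensor, 90 mm tall: a white 40 x 40 mm block, flat on top, on the same post and foot as the round one. About 0.45 kg. Origin: centre of the foot's underside; z up.
- square_face (a point): Centre of the square sensor's flat top face, 90 mm above the bench.
- fork_sensor: Loose fork-shaped sensor, 100 mm tall: two white upright prongs with a 26 mm gap between them, on the same post and foot. Not to be pointed at. Origin: centre of the foot's underside; z up.
- fork_top (a point): Point midway between the tops of the fork sensor's prongs, 100 mm above the bench.
- fluid_bottle: Bystander: loose white plastic jar of fluid, 90 mm across, 170 mm tall, with a screw cap. Origin: centre of its underside.
- screwdriver: Bystander: loose screwdriver lying flat, 160 mm long along its x. Origin near its middle.
- print_head: Bystander: loose steel print head lying flat, about 230 mm long along its x, 42 mm wide, 36 mm high. Origin: underside, near its middle.
- lock_nut: Bystander: loose brass ring nut lying flat, 32 mm across, 10 mm high. Origin: centre of its underside.
- rinse_cup: Bystander: loose open steel cup, 60 mm across, 55 mm tall. Origin: centre of its underside.
- wrench: Bystander: loose wrench lying flat, 170 mm long along its x. Origin near its middle.
Things that resemble listed ones, but are neither listed nor needed, are in the scene too. Leave any purple look-alike of the square_sensor alone.

How it is judged:
On the way, in this order (a step that is already met when the one before it is completed fails the run):
1. the large button is pressed (value of joint large_button above 0.005 m), for 0.05 s.
2. with the large button up again, the fingertips dwell two seconds just above the round sensor (value of joint large_button below 0.002 m and horizontal distance between the grasp point and round_face below 0.02 m and z of the grasp point in the frame of round_face between 0.012 and 0.06 m), for 2 s.
3. the fingertips dwell two seconds just above the square sensor (value of joint large_button below 0.002 m and horizontal distance between the grasp point and square_face below 0.02 m and z of the grasp point in the frame of square_face between 0.012 and 0.06 m), for 2 s.
At the end, for the whole second after the job is handed in: Both buttons are up (within 2 mm), the hand is at least 100 mm from every sensor's top, the sensors stand at rest within 10 mm of where they were and the other things within 20 mm (value of joint each of large_button, small_button below 0.002 m and distance between the grasp point and round_face above 0.1 m and distance between the grasp point and square_face above 0.1 m and distance between the grasp point and fork_top above 0.1 m and distance of each of round_face, square_face, fork_top from where it was at the start of the episode below 0.01 m and linear speed of each of round_sensor, square_sensor, fork_sensor below 0.02 m/s and distance of each of fluid_bottle, screwdriver, print_head, lock_nut, rinse_cup, wrench from where it was at the start of the episode below 0.02 m); the robot touches nothing.
It fails at once if a sensor is touched by the robot (contact force between any of the fingers, the arm and round_sensor above 0.3 N or contact force between any of the fingers, the arm and square_sensor above 0.3 N or contact force between any of the fingers, the arm and fork_sensor above 0.3 N).
It fails at once if a sensor is moved more than 10 mm, lifted or tipped (distance of any of round_face, square_face, fork_top from where it was at the start of the episode above 0.01 m).
It fails at once if the fork-shaped sensor is pointed at (horizontal distance between the grasp point and fork_top below 0.02 m and z of the grasp point in the frame of fork_top between 0.012 and 0.06 m).
It fails at once if the small button is pressed (value of joint small_button above 0.003 m).
It fails at once if a bystander is moved more than 20 mm or lifted (distance of any of fluid_bottle, screwdriver, print_head, lock_nut, rinse_cup, wrench from where it was at the start of the episode above 0.02 m).
It also fails if it takes over 58 s, if anything falls off the work surface, if the arm or the gripper's body presses on something with over 40 N, if the wrist force passes 120 N, or if a joint passes its speed limit or range.

### The arm

A 7-joint arm with a two-finger parallel gripper is mounted at the origin on the work surface. World frame = base frame: x ahead of the robot, y to its left, z up, the work surface at z = 0. Lengths are in m, angles in rad, forces in N, time in s.
With the tool pointing down it reaches from about 0.425 to 0.925 m from the base axis. Payload 6.8 kg.
Tool frame: the origin (TCP) lies on the centre line of the jaws, within the pads' length; the fingertips stand 17 mm ahead of it and the grasp point (between the pads) lies 2 mm behind it (nose_length is the distance from the TCP to the fingertips, in m); z points along the fingers, x is the direction in which the jaws open and shut, and the axes are right-handed (so a half turn about z gives the same grasp; the last joint's range is limited). The gripper opens to 85 mm and grips with 20 to 120 N. Pads are 22 mm wide; open, the fingers measure 114 mm over their backs; the gripper's body (76 mm by 85 mm) begins 54 mm behind the grasp point. The pads swing forward as they close: fully open they stand 13 mm farther back than shut.
Start: joints at [1.007, 0.477, 0.022, 1.555, -0.011, 1.109, -0.083], TCP at [0.297, -0.606, 0.248] pointing down, gripper open.
Joint ranges: [-2.96, 2.96], [-0.34, 2.1], [-1.41, 1.46], [0.24, 2.44], [-1.37, 4.51], [0.17, 1.92], [-2.96, 2.96]. Speed limits (rad/s): [2.39, 2.39, 3.14, 3.14, 3.14, 3.14, 3.14].

### API

Orientations are given as a unit quaternion [w, x, y, z].
In Python, from station import * gives the robot as it stands.
- The arm moves only by the tool send_rows, never from a script. Its argument "commands" is a list of rows, each an object with "translation": the shift along the tool's x, y, z in m, a list of three; "rot": the turn, a rotation vector about the tool's x, y, z in degrees, a list of three; "grip": the finger opening in m, from 0 to 0.0854. In form: [{"translation": [tx, ty, tz], "rot": [rx, ry, rz], "grip": grip}, ...]. A call has exactly 5 rows; each row shifts and turns the commanded pose from where the row before left it, along the tool's axes as they then stand; what a row does not reach is not made up. A row lasts 1/12 s, in which the tool goes at most 41.7 mm and 7.16 degrees, less where a joint would pass 70% of its speed; a pose out of reach is approached as far as the arm can. A call with a gripper value outside its range is refused whole. The fingers move at their own pace and stop on an object; "force" is the grip in N (left out, the last holds). Time passes only in rows, so rows that do not move let the fingers close, or fill a call up. It gives the time, the measured TCP pose, the force and the opening at its end, in the units of the state.
- get_obs(): the state, without advancing time (a new reading comes with each control period).
- read_camera(name): name is "side" or "top"; returns a dict with "pixels" (420x560x3 uint8, red, green, blue), "depth" (420x560 float32, m along the optical axis (not along the pixel's ray), 0 where there is no reading), "mtx" (3x3 intrinsics, pixels), "extrinsics" (4x4, takes a point from camera to world coordinates). Camera axes: x right, y up, looking along -z (the intrinsics and any distortion apply to the point x, -y, -z); pixel columns grow to the right and rows downward; lengths in m; the calibration is good to about 2 mm. A picture is of the moment at which its call begins.
- hand_in(): hands the job in, once; it reports no verdict.
The state is a dict: "t": time; "q": joint angles; "joint_vel": joint speeds; "joint_torque": joint torques, N m; "eef_pos": TCP position; "tool_rot": TCP orientation; "contact_force": force on the tool from outside, world axes, zero at the start; "torque": the same for the moment, N m; "gripper_width": opening from 0.0 (shut) to 1.0 (fully open).
Only numpy, scipy, OpenCV 4.12 (cv2) and the standard library are available. Lean on these libraries where they do the work, as an engineer would, in place of code of your own. Each camera call takes 0.05 s, during which the arm holds its last target.

## Working session

There is one attempt and no reset: what is moved stays moved. The work goes in short steps, Python scripts to look and compute and a tool call to move; the robot and the scene stay as the last step left them, time stands still between calls to the robot, and variables do not carry over. Pictures are saved under pics/ and viewed, and the job is handed in when it is done.

Besides the shell and the picture viewer there is one more tool, called after "Emit:" in YAML: its name, and indented under it one key for each argument. send_rows: Moves the arm, as the interface text tells. Its arguments: {"type":"object","properties":{"commands":{"type":"array","items":{"type":"object","properties":{"translation":{"type":"array","items":{"type":"number"}},"rot":{"type":"array","items":{"type":"number"}},"grip":{"type":"number"}}}},"force":{"type":"number"}},"required":["commands"]}

```bash
mkdir -p pics; ls
python3 - <<'E'
from station import *
import cv2,numpy as np
o=get_obs();print({k:np.round(v,3) for k,v in o.items()})
for n in("top","side"):
    c=read_camera(n);cv2.imwrite(f"pics/{n}0.png",cv2.cvtColor(c["pixels"],cv2.COLOR_RGB2BGR));np.savez(f"{n}0.npz",**c)
    print(c["mtx"],c["extrinsics"].round(3),c.keys())
E
```

```text
pics
{'t': np.float64(0.0), 'q': array([ 1.007,  0.478,  0.022,  1.556, -0.012,  1.109, -0.083]), 'joint_vel': array([-0.   ,  0.001, -0.001,  0.   ,  0.003, -0.001,  0.002]), 'joint_torque': array([ 0.0000e+00, -5.9645e+01,  1.6080e+00, -2.8120e+01,  1.2000e-02,
        9.0000e-03,  0.0000e+00]), 'eef_pos': array([ 0.297, -0.606,  0.247]), 'tool_rot': array([-0.   ,  0.849, -0.529, -0.001]), 'contact_force': array([ 0.47 , -0.262,  0.295]), 'torque': array([-0.046,  0.017,  0.031]), 'gripper_width': np.float64(1.002)}
[[486.30470611   0.         279.16642786]
 [  0.         486.30470611 207.36273025]
 [  0.           0.           1.        ]] [[-0.01   0.992 -0.122  0.432]
 [-1.    -0.009  0.012  0.063]
 [ 0.011  0.122  0.992  1.22 ]
 [ 0.     0.     0.     1.   ]] dict_keys(['pixels', 'depth', 'mtx', 'extrinsics'])
[[529.76415486   0.         275.46335113]
 [  0.         529.76415486 206.67043423]
 [  0.           0.           1.        ]] [[-0.767  0.469 -0.439  0.036]
 [-0.642 -0.565  0.518  0.702]
 [-0.005  0.679  0.734  0.967]
 [ 0.     0.     0.     1.   ]] dict_keys(['pixels', 'depth', 'mtx', 'extrinsics'])
```

View pics/top0.png

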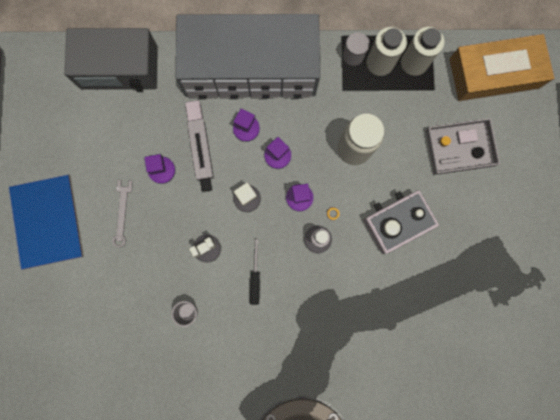

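View pics/side0.png

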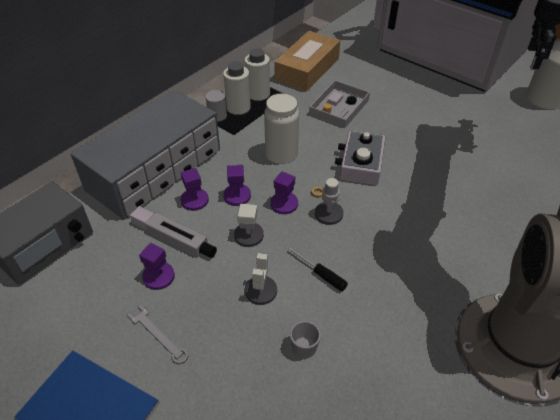

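Top view: the large button is at (392,228) and the small one at (419,213). The round sensor is at (320,237), the white square sensor at (246,195), and the fork (two prongs) at (204,246). Purple look-alikes are at (246,123), (278,152), (160,168) and (300,196). The white block on a grey foot is the only square sensor that fits. I'll confirm with enlarged crops.

```bash
cat > h.py <<'E'
import numpy as np,cv2
def world(c,u,v,z=None,d=None):
    K=c["mtx"];E=c["extrinsics"]
    r=np.array([(u-K[0,2])/K[0,0],-(v-K[1,2])/K[1,1],-1.])
    R=E[:3,:3];t=E[:3,3];w=R@r
    s=d if z is None else (z-t[2])/w[2]
    return t+s*w
def proj(c,p):
    K=c["mtx"];E=c["extrinsics"];q=E[:3,:3].T@(np.asarray(p)-E[:3,3])
    return np.array([K[0,0]*q[0]/-q[2]+K[0,2],K[1,1]*q[1]/q[2]+K[1,2]])
E
python3 - <<'E'
import cv2,numpy as np
t=cv2.imread("pics/top0.png");s=cv2.imread("pics/side0.png")
a=cv2.resize(t[175:275,180:340],None,fx=5,fy=5,interpolation=cv2.INTER_CUBIC)
cv2.imwrite("pics/crA.png",a)
b=cv2.resize(t[180:260,350:450],None,fx=7,fy=7,interpolation=cv2.INTER_CUBIC)
cv2.imwrite("pics/crB.png",b)
b=cv2.resize(s[165:305,220:360],None,fx=4,fy=4,interpolation=cv2.INTER_CUBIC)
cv2.imwrite("pics/crC.png",b)
E
```

```text
(no output)
```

View pics/crA.png

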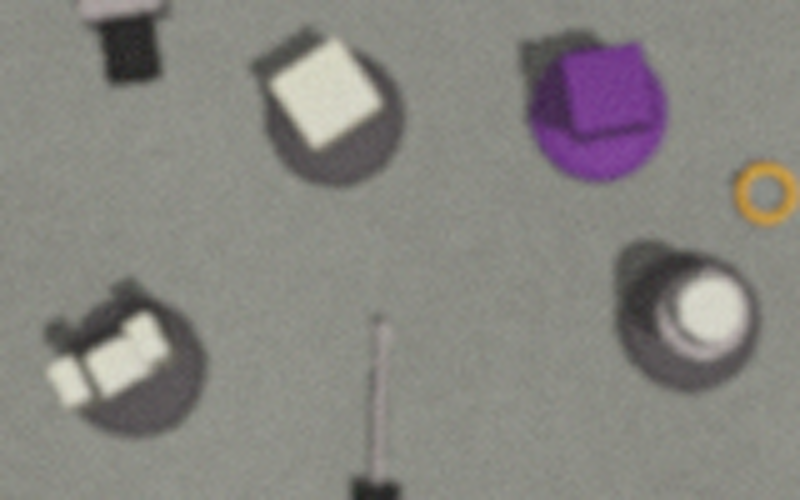

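View pics/crB.png

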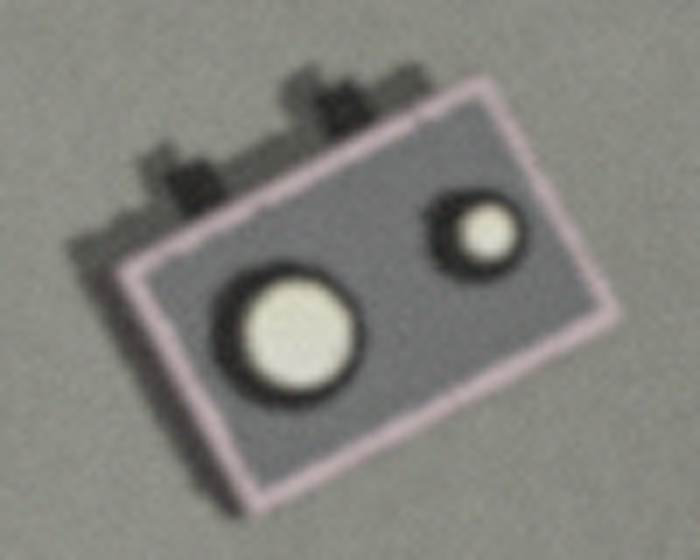

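View pics/crC.png

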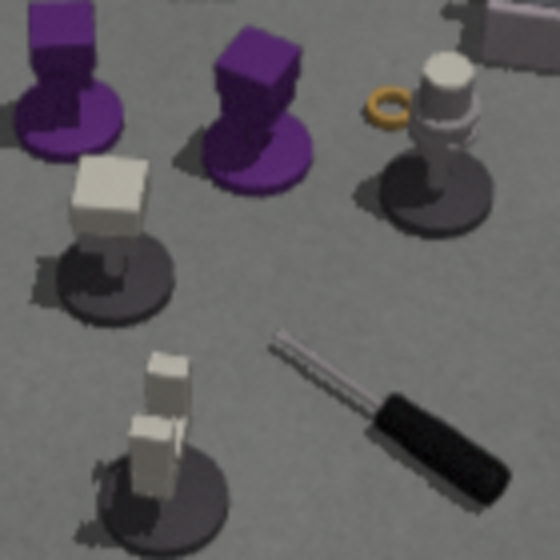

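The crops confirm it: the white square face is at crop A (327,95), the round white face at (713,310) and the two-prong fork at (110,360). The large button is at crop B (298,334) and the small one at (489,233).

Run:
```python
import numpy as np
from h import *
T=np.load("top0.npz");S=np.load("side0.npz")
pts={"large":(298,334,7,350,180,None),"small":(489,233,7,350,180,None),"round":(713,310,5,180,175,.11),"square":(327,95,5,180,175,.09),"fork":(110,360,5,180,175,.1)}
for n,(x,y,f,a,b,z) in pts.items():
    u=(x+.5)/f-.5+a;v=(y+.5)/f-.5+b
    d=np.median(T["depth"][int(v)-1:int(v)+3,int(u)-1:int(u)+3])
    p=world(T,u,v,d=d); print(n,(round(u,1),round(v,1)),"depth",p.round(4), "planez",world(T,u,v,z=z).round(4) if z else "", "side",proj(S,p).round(1))
# side-measured
for n,(x,y,z) in {"round":(449,72,.11),"square":(112,182,.09)}.items():
    print(n,world(S,(x+.5)/4-.5+220,(y+.5)/4-.5+165,z=z).round(4))
# box corners
for x,y in[(125,270),(483,82),(617,313),(257,510)]:
    print(world(T,(x+.5)/7-.5+350,(y+.5)/7-.5+180,z=.05).round(4))
# bottle, other heights
for n,u,v in [("bottle",366,128),("bench",220,300)]:
    print(n,world(T,u,v,d=T["depth"][v,u]).round(3))
```

```text
large (392.1, 227.3) depth [ 0.5231 -0.2186  0.0743] planez  side [362.9 150.6]
small (419.4, 212.9) depth [ 0.557  -0.2854  0.073 ] planez  side [366.2 132.6]
round (322.2, 236.6) depth [ 0.5005 -0.0488  0.1102] planez [ 0.5005 -0.0488  0.11  ] side [332.  180.5]
square (245.0, 193.6) depth [0.6046 0.1285 0.0891] planez [0.6045 0.1285 0.09  ] side [247.4 209. ]
fork (201.6, 246.6) depth [0.4824 0.2329 0.0642] planez [0.4809 0.2276 0.1   ] side [258.  273.2]
round [ 0.4967 -0.043   0.11  ]
square [0.6013 0.1313 0.09  ]
[ 0.5478 -0.1654  0.05  ]
[ 0.6125 -0.2927  0.05  ]
[ 0.5313 -0.3356  0.05  ]
[ 0.4647 -0.2081  0.05  ]
bottle [ 0.738 -0.145  0.17 ]
bench [ 0.353  0.196 -0.004]
```

Emit:
send_rows:
  commands:
    - {"translation": [-0.008,-0.012,0],"rot": [0,0,0],"grip": 0}
    - {"translation": [-0.016,-0.025,0],"rot": [0,0,0],"grip": 0}
    - {"translation": [-0.016,-0.025,0],"rot": [0,0,0],"grip": 0}
    - {"translation": [-0.016,-0.025,0],"rot": [0,0,0],"grip": 0}
    - {"translation": [-0.016,-0.025,0],"rot": [0,0,0],"grip": 0}

```text
t: 0.52
eef_pos: [0.367, -0.4896, 0.248]
tool_rot: [-0.0, 0.849, -0.529, -0.0]
contact_force: [0.0, -0.4, 0.2]
gripper_width: 0.298
```

Emit:
send_rows:
  commands:
    - {"translation": [-0.016,-0.025,0],"rot": [0,0,0],"grip": 0}
    - {"translation": [-0.016,-0.025,0],"rot": [0,0,0],"grip": 0}
    - {"translation": [-0.016,-0.025,0],"rot": [0,0,0],"grip": 0}
    - {"translation": [-0.016,-0.025,0],"rot": [0,0,0],"grip": 0}
    - {"translation": [-0.016,-0.025,0],"rot": [0,0,0],"grip": 0}

```text
t: 0.93
eef_pos: [0.4437, -0.3626, 0.2482]
tool_rot: [-0.0, 0.849, -0.529, -0.0]
contact_force: [0.6, -1.1, -0.2]
gripper_width: -0.002
```

Emit:
send_rows:
  commands:
    - {"translation": [-0.016,-0.022,0],"rot": [0,0,0],"grip": 0}
    - {"translation": [-0.016,-0.022,0],"rot": [0,0,0],"grip": 0}
    - {"translation": [-0.016,-0.022,0.015],"rot": [0,0,0],"grip": 0}
    - {"translation": [-0.016,-0.022,0.015],"rot": [0,0,0],"grip": 0}
    - {"translation": [-0.016,-0.022,0.015],"rot": [0,0,0],"grip": 0}

```text
t: 1.35
eef_pos: [0.507, -0.2426, 0.203]
tool_rot: [-0.0, 0.849, -0.529, 0.0]
contact_force: [0.3, 0.1, -0.9]
gripper_width: -0.002
```

Emit:
send_rows:
  commands:
    - {"translation": [-0.008,-0.013,0.015],"rot": [0,0,0],"grip": 0}
    - {"translation": [-0.008,-0.013,0.015],"rot": [0,0,0],"grip": 0}
    - {"translation": [0,0,0.015],"rot": [0,0,0],"grip": 0}
    - {"translation": [0,0,0.01],"rot": [0,0,0],"grip": 0}
    - {"translation": [0,0,0],"rot": [0,0,0],"grip": 0}

```text
t: 1.77
eef_pos: [0.5212, -0.218, 0.1461]
tool_rot: [0.001, 0.849, -0.529, -0.002]
contact_force: [-0.0, 0.0, -0.1]
gripper_width: -0.0
```

Run:
```python
from station import *
import cv2,numpy as np
ims=[]
for n in("top","side"):
    c=read_camera(n);i=cv2.cvtColor(c["pixels"],cv2.COLOR_RGB2BGR)
    ims.append(cv2.resize(i[150:280,330:460] if n=="top" else i[60:220,280:440],(395,395),interpolation=cv2.INTER_CUBIC))
cv2.imwrite("pics/b1.png",np.hstack(ims))
o=get_obs();print(o["eef_pos"],o["contact_force"])
```

```text
[ 0.52240777 -0.21945081  0.14833291] [-0.36801432  0.28248131  0.11319725]
```

View pics/b1.png

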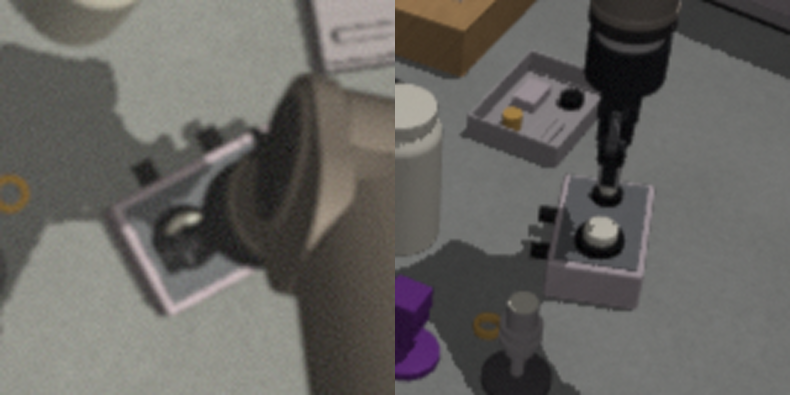

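The fingertips appear at top crop (200,240) and side crop (612,178). I'll check both against the projection of the expected tip before pressing.

Run:
```python
from h import *
T=np.load("top0.npz");S=np.load("side0.npz")
for p in [(.5224,-.2195,.1313),(.523,-.2186,.074)]:
    t=(proj(T,p)-[330,150])*395/130; s=(proj(S,p)-[280,60])*395/160+[395,0]
    print(t.round(),s.round())
```

```text
[209. 230.] [608. 180.]
[189. 235.] [600. 224.]
```

The projections match, so the offset is only parallax. Descending.

Emit:
send_rows:
  commands:
    - {"translation": [0,0,0.012],"rot": [0,0,0],"grip": 0}
    - {"translation": [0,0,0.012],"rot": [0,0,0],"grip": 0}
    - {"translation": [0,0,0.012],"rot": [0,0,0],"grip": 0}
    - {"translation": [0,0,0.01],"rot": [0,0,0],"grip": 0}
    - {"translation": [0,0,0.004],"rot": [0,0,0],"grip": 0}

```text
t: 2.28
eef_pos: [0.5216, -0.219, 0.0961]
tool_rot: [0.0, 0.849, -0.529, -0.001]
contact_force: [0.0, 0.2, -1.0]
gripper_width: 0.001
```

Emit:
send_rows:
  commands:
    - {"translation": [0,0,0.003],"rot": [0,0,0],"grip": 0}
    - {"translation": [0,0,0.003],"rot": [0,0,0],"grip": 0}
    - {"translation": [0,0,0.002],"rot": [0,0,0],"grip": 0}
    - {"translation": [0,0,0.001],"rot": [0,0,0],"grip": 0}
    - {"translation": [0,0,0],"rot": [0,0,0],"grip": 0}

```text
t: 2.7
eef_pos: [0.523, -0.2193, 0.0895]
tool_rot: [-0.0, 0.849, -0.529, 0.0]
contact_force: [-1.4, 0.9, 2.5]
gripper_width: 0.001
```

Contact at about 0.090. Pressing further in small steps.

Emit:
send_rows:
  commands:
    - {"translation": [0,0,0.001],"rot": [0,0,0],"grip": 0}
    - {"translation": [0,0,0.001],"rot": [0,0,0],"grip": 0}
    - {"translation": [0,0,0.001],"rot": [0,0,0],"grip": 0}
    - {"translation": [0,0,0.001],"rot": [0,0,0],"grip": 0}
    - {"translation": [0,0,0],"rot": [0,0,0],"grip": 0}

```text
t: 3.12
eef_pos: [0.523, -0.2193, 0.0854]
tool_rot: [-0.0, 0.849, -0.529, 0.0]
contact_force: [-1.4, 0.4, 3.6]
gripper_width: 0.001
```

Emit:
send_rows:
  commands:
    - {"translation": [0,0,0.001],"rot": [0,0,0],"grip": 0}
    - {"translation": [0,0,0.001],"rot": [0,0,0],"grip": 0}
    - {"translation": [0,0,0],"rot": [0,0,0],"grip": 0}
    - {"translation": [0,0,0],"rot": [0,0,0],"grip": 0}
    - {"translation": [0,0,0],"rot": [0,0,0],"grip": 0}

```text
t: 3.53
eef_pos: [0.523, -0.2193, 0.0834]
tool_rot: [-0.0, 0.849, -0.529, 0.0]
contact_force: [-2.6, 0.8, 5.2]
gripper_width: 0.002
```

Emit:
send_rows:
  commands:
    - {"translation": [0,0,0.001],"rot": [0,0,0],"grip": 0}
    - {"translation": [0,0,0],"rot": [0,0,0],"grip": 0}
    - {"translation": [0,0,0],"rot": [0,0,0],"grip": 0}
    - {"translation": [0,0,0],"rot": [0,0,0],"grip": 0}
    - {"translation": [0,0,0],"rot": [0,0,0],"grip": 0}

```text
t: 3.95
eef_pos: [0.5231, -0.2193, 0.083]
tool_rot: [-0.0, 0.849, -0.529, 0.0]
contact_force: [-3.6, 1.6, 10.1]
gripper_width: 0.0
```

The force jump to 10 N shows it's fully down. Raising the hand, then crossing to the round sensor.

Emit:
send_rows:
  commands:
    - {"translation": [0,0,-0.01],"rot": [0,0,0],"grip": 0}
    - {"translation": [0,0,-0.025],"rot": [0,0,0],"grip": 0}
    - {"translation": [0,0,-0.03],"rot": [0,0,0],"grip": 0}
    - {"translation": [0,0,-0.03],"rot": [0,0,0],"grip": 0}
    - {"translation": [0,0,-0.015],"rot": [0,0,0],"grip": 0}

```text
t: 4.37
eef_pos: [0.5242, -0.2197, 0.1959]
tool_rot: [-0.001, 0.849, -0.529, 0.002]
contact_force: [0.1, 0.9, 0.4]
gripper_width: 0.003
```

Run:
```python
from station import *
from h import *
from scipy.spatial.transform import Rotation as R
c=read_camera("side");i=cv2.cvtColor(c["pixels"],cv2.COLOR_RGB2BGR)
cv2.imwrite("pics/b2.png",cv2.resize(i[60:260,240:440],(600,600),interpolation=cv2.INTER_CUBIC))
o=get_obs();print(o["eef_pos"],o["contact_force"])
for t in [(.499,-.047,.19),(.603,.13,.19)]:
    print(R.from_quat(o["tool_rot"],scalar_first=True).inv().apply(np.array(t)-o["eef_pos"]).round(4))
```

```text
[ 0.52534806 -0.22006125  0.19780415] [ 0.60142014 -0.2633771   1.0643614 ]
[-0.167  -0.0524  0.0072]
[-0.2802 -0.2237  0.0075]
```

View pics/b2.png

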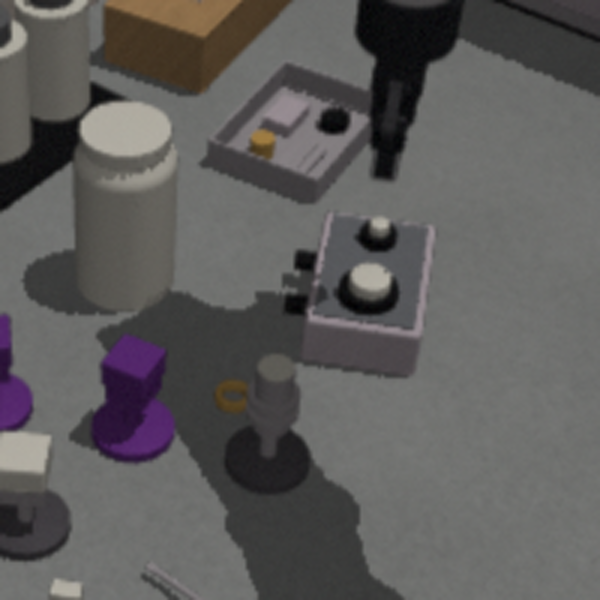

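The large button at crop (370,285) is up again and both buttons look normal. Crossing at z≈0.19, with the tip at about 0.175.

Emit:
send_rows:
  commands:
    - {"translation": [-0.012,-0.004,0],"rot": [0,0,0],"grip": 0}
    - {"translation": [-0.02,-0.006,0],"rot": [0,0,0],"grip": 0}
    - {"translation": [-0.02,-0.006,0],"rot": [0,0,0],"grip": 0}
    - {"translation": [-0.02,-0.006,0],"rot": [0,0,0],"grip": 0}
    - {"translation": [-0.02,-0.006,0],"rot": [0,0,0],"grip": 0}

```text
t: 4.83
eef_pos: [0.506, -0.1222, 0.1907]
tool_rot: [0.0, 0.849, -0.529, -0.001]
contact_force: [-0.3, 0.2, -0.0]
gripper_width: 0.001
```

Emit:
send_rows:
  commands:
    - {"translation": [-0.02,-0.006,0],"rot": [0,0,0],"grip": 0}
    - {"translation": [-0.02,-0.006,0],"rot": [0,0,0],"grip": 0}
    - {"translation": [-0.02,-0.006,0],"rot": [0,0,0],"grip": 0}
    - {"translation": [-0.012,-0.005,0],"rot": [0,0,0],"grip": 0}
    - {"translation": [0,0,0],"rot": [0,0,0],"grip": 0}

```text
t: 5.25
eef_pos: [0.4949, -0.0453, 0.1909]
tool_rot: [0.0, 0.85, -0.527, -0.002]
contact_force: [1.4, -0.3, -0.3]
gripper_width: 0.0
```

Run:
```python
from station import *
from h import *
from scipy.spatial.transform import Rotation as R
c=read_camera("side");i=cv2.cvtColor(c["pixels"],cv2.COLOR_RGB2BGR)
cv2.imwrite("pics/b3.png",cv2.resize(i[60:260,240:440],(600,600),interpolation=cv2.INTER_CUBIC))
o=get_obs();print(o["eef_pos"],o["contact_force"])
print(R.from_quat(o["tool_rot"],scalar_first=True).inv().apply(np.array((.499,-.047,.151))-o["eef_pos"]).round(4))
print((proj(c,o["eef_pos"]-[0,0,.017])-[240,60])*3)
```

```text
[ 0.49530924 -0.04738826  0.19111118] [-0.03787162 -0.35379907  0.3641299 ]
[ 0.0014 -0.0036  0.0401]
[286.96928217 303.57080542]
```

View pics/b3.png

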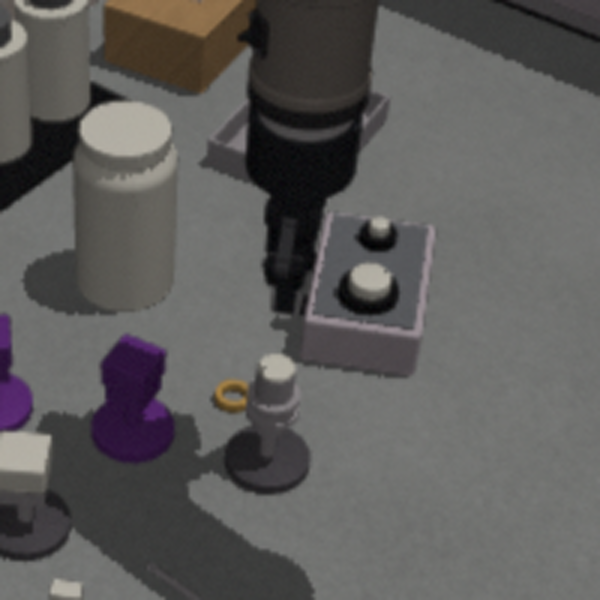

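The fingertips are at crop (287,305), directly above the round sensor (face at (277,368)). Lowering 40 mm.

Emit:
send_rows:
  commands:
    - {"translation": [0.001,-0.003,0.008],"rot": [0,0,0],"grip": 0}
    - {"translation": [0,0,0.01],"rot": [0,0,0],"grip": 0}
    - {"translation": [0,0,0.01],"rot": [0,0,0],"grip": 0}
    - {"translation": [0,0,0.008],"rot": [0,0,0],"grip": 0}
    - {"translation": [0,0,0.004],"rot": [0,0,0],"grip": 0}

```text
t: 5.72
eef_pos: [0.4985, -0.0497, 0.1502]
tool_rot: [0.001, 0.848, -0.53, -0.001]
contact_force: [-0.4, -0.1, -0.7]
gripper_width: 0.002
```

Run:
```python
from station import *
from h import *
o=get_obs();print(o["eef_pos"],o["contact_force"])
ims=[]
for n in ("side","top"):
    c=read_camera(n);i=cv2.cvtColor(c["pixels"],cv2.COLOR_RGB2BGR)
    x,y=proj(c,(.499,-.047,.12)).astype(int)
    ims.append(cv2.resize(i[y-50:y+50,x-50:x+50],(400,400),interpolation=cv2.INTER_CUBIC))
cv2.imwrite("pics/b4.png",np.hstack(ims))
```

```text
[ 0.49849983 -0.04972948  0.15021653] [-0.36788377 -0.05963738 -0.74954036]
```

View pics/b4.png

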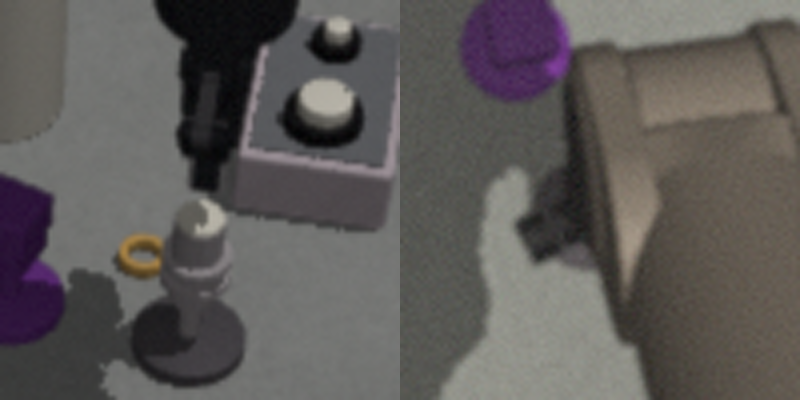

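The tip at crop (205,190) sits about 2 cm above the round face at (198,215) and isn't touching it. Dwelling.

Emit:
send_rows:
  commands:
    - {"translation": [0,0,0],"rot": [0,0,0],"grip": 0}
    - {"translation": [0,0,0],"rot": [0,0,0],"grip": 0}
    - {"translation": [0,0,0],"rot": [0,0,0],"grip": 0}
    - {"translation": [0,0,0],"rot": [0,0,0],"grip": 0}
    - {"translation": [0,0,0],"rot": [0,0,0],"grip": 0}

```text
t: 6.23
eef_pos: [0.4998, -0.0491, 0.1526]
tool_rot: [-0.0, 0.849, -0.529, 0.0]
contact_force: [-0.3, 0.5, 0.2]
gripper_width: -0.004
```

Emit:
send_rows:
  commands:
    - {"translation": [0,0,0],"rot": [0,0,0],"grip": 0}
    - {"translation": [0,0,0],"rot": [0,0,0],"grip": 0}
    - {"translation": [0,0,0],"rot": [0,0,0],"grip": 0}
    - {"translation": [0,0,0],"rot": [0,0,0],"grip": 0}
    - {"translation": [0,0,0],"rot": [0,0,0],"grip": 0}

```text
t: 6.65
eef_pos: [0.4996, -0.0491, 0.1523]
tool_rot: [-0.0, 0.849, -0.529, 0.0]
contact_force: [-0.5, 1.3, 0.3]
gripper_width: 0.0
```

Emit:
send_rows:
  commands:
    - {"translation": [0,0,0],"rot": [0,0,0],"grip": 0}
    - {"translation": [0,0,0],"rot": [0,0,0],"grip": 0}
    - {"translation": [0,0,0],"rot": [0,0,0],"grip": 0}
    - {"translation": [0,0,0],"rot": [0,0,0],"grip": 0}
    - {"translation": [0,0,0],"rot": [0,0,0],"grip": 0}

```text
t: 7.07
eef_pos: [0.4996, -0.0491, 0.1523]
tool_rot: [-0.0, 0.849, -0.529, 0.0]
contact_force: [0.8, 0.2, 0.1]
gripper_width: 0.002
```

Emit:
send_rows:
  commands:
    - {"translation": [0,0,0],"rot": [0,0,0],"grip": 0}
    - {"translation": [0,0,0],"rot": [0,0,0],"grip": 0}
    - {"translation": [0,0,0],"rot": [0,0,0],"grip": 0}
    - {"translation": [0,0,0],"rot": [0,0,0],"grip": 0}
    - {"translation": [0,0,0],"rot": [0,0,0],"grip": 0}

```text
t: 7.48
eef_pos: [0.4996, -0.0491, 0.1523]
tool_rot: [-0.0, 0.849, -0.529, 0.0]
contact_force: [0.7, 0.3, 0.0]
gripper_width: 0.0
```

Emit:
send_rows:
  commands:
    - {"translation": [0,0,0],"rot": [0,0,0],"grip": 0}
    - {"translation": [0,0,0],"rot": [0,0,0],"grip": 0}
    - {"translation": [0,0,0],"rot": [0,0,0],"grip": 0}
    - {"translation": [0,0,0],"rot": [0,0,0],"grip": 0}
    - {"translation": [0,0,0],"rot": [0,0,0],"grip": 0}

```text
t: 7.9
eef_pos: [0.4996, -0.0491, 0.1523]
tool_rot: [0.0, 0.849, -0.529, 0.0]
contact_force: [-0.3, -0.5, -0.0]
gripper_width: -0.002
```

Emit:
send_rows:
  commands:
    - {"translation": [0,0,0],"rot": [0,0,0],"grip": 0}
    - {"translation": [0,0,0],"rot": [0,0,0],"grip": 0}
    - {"translation": [0,0,0],"rot": [0,0,0],"grip": 0}
    - {"translation": [0,0,0],"rot": [0,0,0],"grip": 0}
    - {"translation": [0,0,0],"rot": [0,0,0],"grip": 0}

```text
t: 8.32
eef_pos: [0.4996, -0.0491, 0.1523]
tool_rot: [0.0, 0.849, -0.529, -0.0]
contact_force: [0.3, 0.3, 0.7]
gripper_width: 0.002
```

Emit:
send_rows:
  commands:
    - {"translation": [0,0,0],"rot": [0,0,0],"grip": 0}
    - {"translation": [0,0,0],"rot": [0,0,0],"grip": 0}
    - {"translation": [0,0,0],"rot": [0,0,0],"grip": 0}
    - {"translation": [0,0,0],"rot": [0,0,0],"grip": 0}
    - {"translation": [0,0,0],"rot": [0,0,0],"grip": 0}

```text
t: 8.73
eef_pos: [0.4996, -0.0491, 0.1523]
tool_rot: [0.0, 0.849, -0.529, 0.0]
contact_force: [0.6, 0.7, 0.1]
gripper_width: 0.003
```

Emit:
send_rows:
  commands:
    - {"translation": [0,0,-0.008],"rot": [0,0,0],"grip": 0}
    - {"translation": [0,0,-0.01],"rot": [0,0,0],"grip": 0}
    - {"translation": [0,0,-0.01],"rot": [0,0,0],"grip": 0}
    - {"translation": [0,0,-0.01],"rot": [0,0,0],"grip": 0}
    - {"translation": [0,0,-0.002],"rot": [0,0,0],"grip": 0}

```text
t: 9.15
eef_pos: [0.501, -0.0491, 0.1949]
tool_rot: [-0.001, 0.849, -0.529, 0.002]
contact_force: [0.6, 0.1, 1.0]
gripper_width: -0.002
```

Run:
```python
from station import *
from h import *
from scipy.spatial.transform import Rotation as R
o=get_obs();print(o["eef_pos"],o["contact_force"])
print(R.from_quat(o["tool_rot"],scalar_first=True).inv().apply(np.array((.603,.130,.19))-o["eef_pos"]).round(4))
```

```text
[ 0.500968   -0.04910159  0.19490089] [0.57466778 0.06270647 0.95747657]
[-0.1159 -0.1704  0.0053]
```

Emit:
send_rows:
  commands:
    - {"translation": [-0.008,-0.012,0],"rot": [0,0,0],"grip": 0}
    - {"translation": [-0.013,-0.019,0],"rot": [0,0,0],"grip": 0}
    - {"translation": [-0.013,-0.019,0],"rot": [0,0,0],"grip": 0}
    - {"translation": [-0.013,-0.019,0],"rot": [0,0,0],"grip": 0}
    - {"translation": [-0.013,-0.019,0],"rot": [0,0,0],"grip": 0}

```text
t: 9.57
eef_pos: [0.5528, 0.0443, 0.1928]
tool_rot: [-0.0, 0.848, -0.529, 0.0]
contact_force: [0.5, -0.3, -1.0]
gripper_width: 0.003
```

Emit:
send_rows:
  commands:
    - {"translation": [-0.013,-0.019,0],"rot": [0,0,0],"grip": 0}
    - {"translation": [-0.013,-0.019,0],"rot": [0,0,0],"grip": 0}
    - {"translation": [-0.013,-0.019,0],"rot": [0,0,0],"grip": 0}
    - {"translation": [-0.01,-0.015,0],"rot": [0,0,0],"grip": 0}
    - {"translation": [-0.006,-0.01,0],"rot": [0,0,0],"grip": 0}

```text
t: 9.98
eef_pos: [0.6023, 0.1315, 0.1927]
tool_rot: [-0.001, 0.849, -0.528, -0.0]
contact_force: [0.2, -0.4, 0.7]
gripper_width: 0.004
```

Run:
```python
from station import *
from h import *
from scipy.spatial.transform import Rotation as R
ims=[]
for n in ("side","top"):
    c=read_camera(n);i=cv2.cvtColor(c["pixels"],cv2.COLOR_RGB2BGR)
    x,y=proj(c,(.603,.13,.12)).astype(int)
    ims.append(cv2.resize(i[y-60:y+60,x-60:x+60],(400,400),interpolation=cv2.INTER_CUBIC))
o=get_obs();print(o["eef_pos"],o["contact_force"])
print(R.from_quat(o["tool_rot"],scalar_first=True).inv().apply(np.array((.603,.13,.130))-o["eef_pos"]).round(4))
cv2.imwrite("pics/b5.png",np.hstack(ims))
```

```text
[0.60215716 0.1311082  0.1924452 ] [ 0.20891192 -0.66346149 -0.05216693]
[ 0.0014 -0.0002  0.0624]
```

View pics/b5.png

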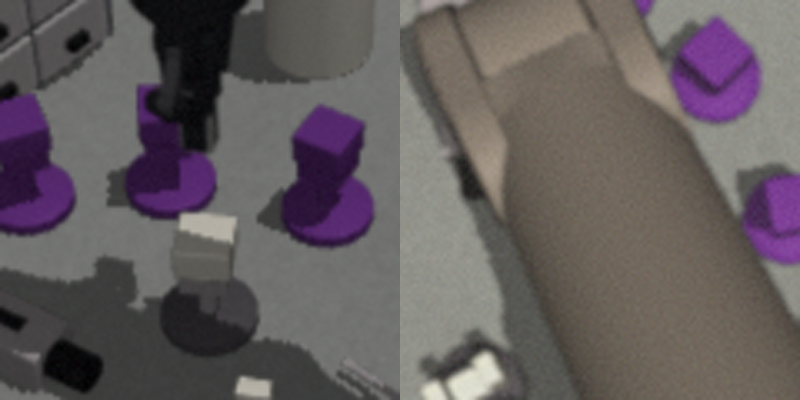

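The tip at side crop (200,145) is above the white square block (205,230). Lowering 62 mm to TCP z≈0.13.

Emit:
send_rows:
  commands:
    - {"translation": [0.001,0,0.01],"rot": [0,0,0],"grip": 0}
    - {"translation": [0,0,0.014],"rot": [0,0,0],"grip": 0}
    - {"translation": [0,0,0.014],"rot": [0,0,0],"grip": 0}
    - {"translation": [0,0,0.01],"rot": [0,0,0],"grip": 0}
    - {"translation": [0,0,0.005],"rot": [0,0,0],"grip": 0}

```text
t: 10.5
eef_pos: [0.6008, 0.126, 0.1373]
tool_rot: [0.001, 0.848, -0.53, -0.001]
contact_force: [-0.5, 0.1, -0.5]
gripper_width: 0.001
```

Emit:
send_rows:
  commands:
    - {"translation": [0,0,0.004],"rot": [0,0,0],"grip": 0}
    - {"translation": [0,0,0.003],"rot": [0,0,0],"grip": 0}
    - {"translation": [0,0,0],"rot": [0,0,0],"grip": 0}
    - {"translation": [0,0,0],"rot": [0,0,0],"grip": 0}
    - {"translation": [0,0,0],"rot": [0,0,0],"grip": 0}

```text
t: 10.92
eef_pos: [0.6025, 0.1282, 0.1329]
tool_rot: [-0.0, 0.849, -0.529, 0.0]
contact_force: [0.4, 0.1, -0.2]
gripper_width: -0.003
```

Run:
```python
from station import *
from h import *
c=read_camera("side");i=cv2.cvtColor(c["pixels"],cv2.COLOR_RGB2BGR)
x,y=proj(c,(.603,.13,.12)).astype(int)
cv2.imwrite("pics/b6.png",cv2.resize(i[y-60:y+60,x-60:x+60],(400,400),interpolation=cv2.INTER_CUBIC))
o=get_obs();print(o["eef_pos"],o["contact_force"])
```

```text
[0.60247214 0.12821303 0.13288988] [-0.95094583  0.08336223  0.54956025]
```

View pics/b6.png

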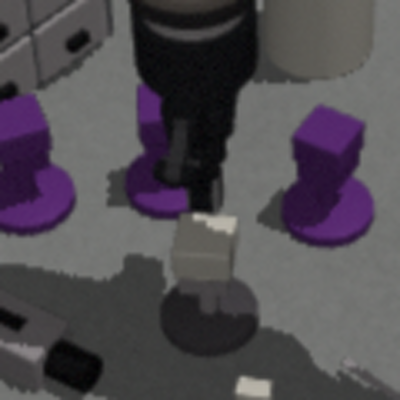

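The tip at crop (205,208) is about 2.6 cm above the square face (207,225). Dwelling, then straight up.

Emit:
send_rows:
  commands:
    - {"translation": [0,0,0],"rot": [0,0,0],"grip": 0}
    - {"translation": [0,0,0],"rot": [0,0,0],"grip": 0}
    - {"translation": [0,0,0],"rot": [0,0,0],"grip": 0}
    - {"translation": [0,0,0],"rot": [0,0,0],"grip": 0}
    - {"translation": [0,0,0],"rot": [0,0,0],"grip": 0}

```text
t: 11.38
eef_pos: [0.6021, 0.1281, 0.1323]
tool_rot: [-0.0, 0.849, -0.529, 0.0]
contact_force: [0.1, -0.1, 0.1]
gripper_width: -0.001
```

Emit:
send_rows:
  commands:
    - {"translation": [0,0,0],"rot": [0,0,0],"grip": 0}
    - {"translation": [0,0,0],"rot": [0,0,0],"grip": 0}
    - {"translation": [0,0,0],"rot": [0,0,0],"grip": 0}
    - {"translation": [0,0,0],"rot": [0,0,0],"grip": 0}
    - {"translation": [0,0,0],"rot": [0,0,0],"grip": 0}

```text
t: 11.8
eef_pos: [0.6021, 0.128, 0.1323]
tool_rot: [0.0, 0.849, -0.529, 0.0]
contact_force: [0.1, 0.1, 0.2]
gripper_width: -0.002
```

Emit:
send_rows:
  commands:
    - {"translation": [0,0,0],"rot": [0,0,0],"grip": 0}
    - {"translation": [0,0,0],"rot": [0,0,0],"grip": 0}
    - {"translation": [0,0,0],"rot": [0,0,0],"grip": 0}
    - {"translation": [0,0,0],"rot": [0,0,0],"grip": 0}
    - {"translation": [0,0,0],"rot": [0,0,0],"grip": 0}

```text
t: 12.22
eef_pos: [0.6021, 0.1281, 0.1323]
tool_rot: [0.0, 0.849, -0.529, 0.0]
contact_force: [1.5, 0.1, 0.5]
gripper_width: 0.002
```

Emit:
send_rows:
  commands:
    - {"translation": [0,0,0],"rot": [0,0,0],"grip": 0}
    - {"translation": [0,0,0],"rot": [0,0,0],"grip": 0}
    - {"translation": [0,0,0],"rot": [0,0,0],"grip": 0}
    - {"translation": [0,0,0],"rot": [0,0,0],"grip": 0}
    - {"translation": [0,0,0],"rot": [0,0,0],"grip": 0}

```text
t: 12.63
eef_pos: [0.6021, 0.1281, 0.1323]
tool_rot: [0.0, 0.849, -0.529, 0.0]
contact_force: [0.4, -0.8, 0.5]
gripper_width: -0.002
```

Emit:
send_rows:
  commands:
    - {"translation": [0,0,0],"rot": [0,0,0],"grip": 0}
    - {"translation": [0,0,0],"rot": [0,0,0],"grip": 0}
    - {"translation": [0,0,0],"rot": [0,0,0],"grip": 0}
    - {"translation": [0,0,0],"rot": [0,0,0],"grip": 0}
    - {"translation": [0,0,0],"rot": [0,0,0],"grip": 0}

```text
t: 13.05
eef_pos: [0.6021, 0.1281, 0.1323]
tool_rot: [-0.0, 0.849, -0.529, 0.0]
contact_force: [-0.4, 0.1, 0.3]
gripper_width: 0.003
```

Emit:
send_rows:
  commands:
    - {"translation": [0,0,0],"rot": [0,0,0],"grip": 0}
    - {"translation": [0,0,0],"rot": [0,0,0],"grip": 0}
    - {"translation": [0,0,0],"rot": [0,0,0],"grip": 0}
    - {"translation": [0,0,0],"rot": [0,0,0],"grip": 0}
    - {"translation": [0,0,0],"rot": [0,0,0],"grip": 0}

```text
t: 13.47
eef_pos: [0.6021, 0.1281, 0.1323]
tool_rot: [0.0, 0.849, -0.529, 0.0]
contact_force: [0.2, 0.3, 0.5]
gripper_width: 0.004
```

Emit:
send_rows:
  commands:
    - {"translation": [0,0,0],"rot": [0,0,0],"grip": 0}
    - {"translation": [0,0,0],"rot": [0,0,0],"grip": 0}
    - {"translation": [0,0,0],"rot": [0,0,0],"grip": 0}
    - {"translation": [0,0,0],"rot": [0,0,0],"grip": 0}
    - {"translation": [0,0,0],"rot": [0,0,0],"grip": 0}

```text
t: 13.88
eef_pos: [0.6021, 0.1281, 0.1323]
tool_rot: [0.0, 0.849, -0.529, 0.0]
contact_force: [-0.7, 0.1, -0.2]
gripper_width: 0.0
```

Emit:
send_rows:
  commands:
    - {"translation": [0,0,-0.01],"rot": [0,0,0],"grip": 0}
    - {"translation": [0,0,-0.02],"rot": [0,0,0],"grip": 0}
    - {"translation": [0,0,-0.025],"rot": [0,0,0],"grip": 0}
    - {"translation": [0,0,-0.025],"rot": [0,0,0],"grip": 0}
    - {"translation": [0,0,-0.025],"rot": [0,0,0],"grip": 0}

```text
t: 14.3
eef_pos: [0.602, 0.1281, 0.2392]
tool_rot: [-0.0, 0.849, -0.529, 0.0]
contact_force: [0.0, 0.9, -0.1]
gripper_width: 0.002
```

Emit:
send_rows:
  commands:
    - {"translation": [0,0,-0.02],"rot": [0,0,0],"grip": 0}
    - {"translation": [0,0,-0.02],"rot": [0,0,0],"grip": 0}
    - {"translation": [0,0,-0.01],"rot": [0,0,0],"grip": 0}
    - {"translation": [0,0,0],"rot": [0,0,0],"grip": 0}
    - {"translation": [0,0,0],"rot": [0,0,0],"grip": 0}

```text
t: 14.72
eef_pos: [0.6021, 0.1281, 0.2874]
tool_rot: [-0.0, 0.849, -0.529, 0.0]
contact_force: [-0.3, 0.1, -1.4]
gripper_width: -0.001
```

Run:
```python
from station import *
from h import *
o=get_obs();print(o["t"],o["eef_pos"],o["contact_force"],abs(o["joint_vel"]).max())
for n in ("side","top"):
    c=read_camera(n);cv2.imwrite(f"pics/{n}9.png",cv2.cvtColor(c["pixels"],cv2.COLOR_RGB2BGR))
```

```text
14.7167 [0.60206595 0.12805043 0.28740099] [-0.31259662  0.08053347 -1.37700453] 0.029597194042285366
```

View pics/side9.png

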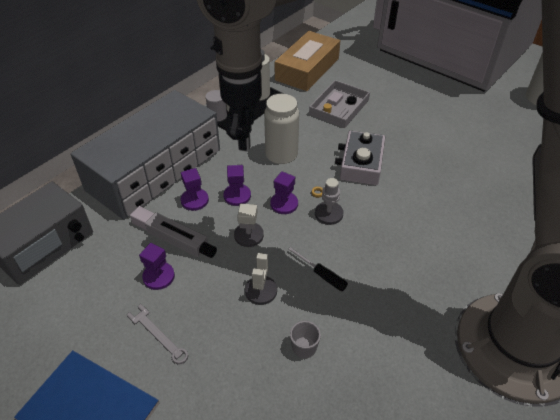

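Everything is where it started: round (331,200), square (248,222), fork (262,280), both buttons up. The hand is about 20 cm above the square sensor.

Run:
```python
from station import *
print(hand_in())
```

```text
the job is handed in; nothing more can be done
None
```

I carried out all the steps in order and handed the job in at about 14.7 s of the 58 s allowed; the hand-in gives no verdict.

- **Button:** I pressed the large button with closed fingers until the force jumped to about 10 N, which means fully down. The next picture showed it back up, and I never went near the small button.
- **Dwells:** I held for about 3 s over the round sensor, with the fingertips about 2.5 cm above its face. I did the same over the white square sensor. Both holds were within a few millimetres of centre by my measurement, and the force reading stayed at noise level (up to about 1.5 N).
- **Disagreement:** The two cameras differed by about 5 to 7 mm on the round sensor's position and about 4 mm on the square one's. I aimed between them, which is well inside the 20 mm tolerance.
- **Last checks:** The final side picture showed both buttons up and the sensors and other things where they started. I judged this by eye and did not measure their positions again. The hand stopped about 20 cm above the nearest sensor, and the last force reading (-1.4 N on z) was within noise.

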